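# Turn the tube blanks end for end in the slotted fixture

### The arm

A 6-joint arm with a two-finger parallel gripper is mounted at the origin on the work surface; the furniture and walls round the work are solid. World frame = base frame: x ahead of the robot, y to its left, z up, the work surface at z = 0. Lengths are in mm, angles in rad, forces in N, time in s.
With the tool pointing down it reaches from about 350 to 850 mm from the base axis. Payload 8.1 kg.
Tool frame: the origin (TCP) lies midway between the tips of the shut fingers; the grasp point (between the pads) lies 19 mm behind it; z points along the fingers, y is the line along which they close (so a half turn about z gives the same grasp; the last joint's range is limited). The gripper opens to 93 mm and grips with 3 to 60 N. Pads are 15 mm wide; open, the fingers measure 128 mm over their backs; the gripper's body (75 mm by 188 mm) begins 65 mm behind the grasp point.
Start: joints at [1.039, 0.13, 1.488, -0, 1.523, -0.085], TCP at [259.229, 541.115, 218.635] pointing down, gripper open.
Joint ranges: [-2.96, 2.96], [-0.89, 2.26], [0.02, 2.5], [-1.34, 4.48], [0, 2.73], [-2.66, 2.66]. Speed limits (rad/s): [2.39, 2.39, 2.79, 3.14, 3.14, 3.14].

### API

Orientations are given as a unit quaternion [x, y, z, w].
In Python, from cell import env, fingers, monitor, vision, workorder gives the robot as it stands. Calls block until the motion is done:
- env.move_to(position, orientation): joint-space move of the TCP to a pose.
- env.move_linear(position, rotation=None, speed=150): straight line of the TCP; rotation=None keeps the orientation; speed is the mean speed in mm/s.
- env.move_j(angles): joint-space move.
- fingers.gripper_open() and fingers.grab(): open the fingers fully, or close them until they stop; the grip force is fixed at half the most.
- env.wait(seconds).
- env.ik(position, orientation): joint angles nearest the present ones, or None.
- monitor.observe(): the state.
- vision.snapshot(name): name is "scene" or "side" or "wrist"; returns the picture (400x640x3 uint8, red, green, blue); there is no depth.
- vision.camera_info(name): a dict with "fx", "fy", "cx", "cy" (pixels), "T" (4x4, takes a point from camera to world coordinates). Camera axes: x right, y down, z forward; pixel columns grow to the right and rows downward; lengths in mm; the calibration is good to about 2 mm. A picture is of the moment at which its call begins: read the wrist's pose just before it. camera_info takes no time and is no camera call; for the wrist camera it gives the pose at the moment of the call.
A pose or a line that the arm cannot do raises env.IKError and nothing moves.
- workorder.finish_job(): hands the job in; it is judged then, once.
The state is a dict: "t": time; "joint_positions": joint angles; "dq": joint speeds; "effort": joint torques, N m; "position": TCP position; "ee_rot": TCP orientation; "ft_force": force on the tool from outside, world axes, zero at the start; "torque": the same for the moment, N m; "opening": opening from 0.0 (shut) to 1.0 (fully open); "finger_force": force on a finger pad.
Only numpy, scipy, OpenCV 4.12 (cv2) and the standard library are available. Lean on these libraries where they do the work, as an engineer would, in place of code of your own. Each camera call takes 0.05 s, during which the arm holds its last target. There are 200 camera calls.

### The job

The square tubes in the slotted fixture have to be turned for the next weld: lift the hold-down lever right back, then take out every tube whose red end is not at the red rail, turn it end for end and put it back fully down in a slot with its red end at the red rail, and put the tube lying on the bench into an empty slot the same way round. Leave a tube that already lies right where it is, and do not disturb the other things on the bench. When all the tubes are in, lower the hold-down lever fully onto them.

Things in the scene. Friction and masses are not known exactly. Their poses are not given: they have to be found in the camera images.
- fixture: slotted aluminium and steel fixture fixed on the bench, 300 (x) x 150 (y) mm; origin at the centre of its underside, z up. Five slots run along its y axis, centred at its x = -112, -56, 0, +56, +112 mm. The end rail at its +y side is painted red, the one at -y grey.
- slot_mid (a point): centre of the floor of the middle slot, at fixture x = y = 0, z = 20 mm. Each slot is 30 mm wide, 96 mm long between the end rails, 13 mm deep: floor at z = 20 mm, walls and rails up to z = 33 mm. For 20 mm either side of y = 0 the walls are cut away down to the floor (z = 20 mm) all along the fixture: room for fingers on both sides of a tube
- red_rail (a point): middle of the top of the red end rail, at fixture x = 0, y = +51, z = 33 mm (rail 6 mm thick)
- hold_down (a joint): hinged hold-down lever, rad. 0 = lowered, its cross bar (256 mm, along the fixture's x at y = 0, underside at z = 46 mm) just over the seated tubes so that none can come out. Grows as it is lifted, to a stop at 2.3, leaning back to the -y side, where it rests by its own weight; let go below about 1.4 it falls shut. About 2 N at the grip
- hold_down_hinge (a point): middle of the lever's hinge axis, which runs along the fixture's x at its y = -68, z = 52 mm; 120 mm from the grip bar
- hold_down_grip (a point): centre of the lever's black round grip bar, 14 mm thick, 80 mm long along the fixture's x, held by thin arms at its two ends (72 mm free between them). Lowered it is at fixture y = +45, z = 92 mm; the bar may turn between the fingers
- tube_a_mid (a point): centre of a rusty square steel tube blank, 25 x 25 mm and 90 mm long along its own y axis; the 25 mm at its +y end are painted red. All tubes are alike (0.08 to 0.17 kg), any long side may be up; seated in a slot its centre is 32.5 mm above the fixture's underside
- tube_a_red (a point): centre of the red end face of the tube with the same letter, 45 mm from its centre
- tube_b_mid (a point): centre of a rusty square steel tube blank, 25 x 25 mm and 90 mm long along its own y axis; the 25 mm at its +y end are painted red. All tubes are alike (0.08 to 0.17 kg), any long side may be up; seated in a slot its centre is 32.5 mm above the fixture's underside
- tube_b_red (a point): centre of the red end face of the tube with the same letter, 45 mm from its centre
- tube_c_mid (a point): centre of a rusty square steel tube blank, 25 x 25 mm and 90 mm long along its own y axis; the 25 mm at its +y end are painted red. All tubes are alike (0.08 to 0.17 kg), any long side may be up; seated in a slot its centre is 32.5 mm above the fixture's underside
- tube_c_red (a point): centre of the red end face of the tube with the same letter, 45 mm from its centre
- tube_d_mid (a point): centre of a rusty square steel tube blank, 25 x 25 mm and 90 mm long along its own y axis; the 25 mm at its +y end are painted red. All tubes are alike (0.08 to 0.17 kg), any long side may be up; seated in a slot its centre is 32.5 mm above the fixture's underside
- tube_d_red (a point): centre of the red end face of the tube with the same letter, 45 mm from its centre
- tube_e_mid (a point): centre of a rusty square steel tube blank, 25 x 25 mm and 90 mm long along its own y axis; the 25 mm at its +y end are painted red. All tubes are alike (0.08 to 0.17 kg), any long side may be up; seated in a slot its centre is 32.5 mm above the fixture's underside
- tube_e_red (a point): centre of the red end face of the tube with the same letter, 45 mm from its centre
- nut_0: hex nut, 35 mm, bystander; origin at the centre of its underside
- nut_1: hex nut, 42 mm, bystander; origin at the centre of its underside
- screwdriver: orange-handled screwdriver, 216 mm, bystander; origin at the centre of its underside
- weld_magnet: red triangular welding magnet, 82 x 104 x 16 mm, bystander; origin at the centre of its underside
Mind the look-alikes: they are no part of the job. What is shaped like the part that bears tube_e_mid but blue is not meant.

How it is judged (in metres and radians):
On the way, in this order (a step that is already met when the one before it is completed fails the run):
1. the hold-down lever is lifted right back (value of joint hold_down above 1.6 rad), for 0.2 s.
2. every tube lies fully down in a slot with its red end at the red rail, the lever still up (z of tube_a_mid in the frame of fixture between 0.029 and 0.0365 m and z of tube_a_red in the frame of fixture between 0.029 and 0.0365 m and y of tube_a_mid in the frame of fixture between -0.006 and 0.006 m and y of tube_a_red in the frame of fixture between 0.038 and 0.052 m and x of tube_a_mid in the frame of fixture between -0.118 and 0.118 m and z of tube_b_mid in the frame of fixture between 0.029 and 0.0365 m and z of tube_b_red in the frame of fixture between 0.029 and 0.0365 m and y of tube_b_mid in the frame of fixture between -0.006 and 0.006 m and y of tube_b_red in the frame of fixture between 0.038 and 0.052 m and x of tube_b_mid in the frame of fixture between -0.118 and 0.118 m and z of tube_c_mid in the frame of fixture between 0.029 and 0.0365 m and z of tube_c_red in the frame of fixture between 0.029 and 0.0365 m and y of tube_c_mid in the frame of fixture between -0.006 and 0.006 m and y of tube_c_red in the frame of fixture between 0.038 and 0.052 m and x of tube_c_mid in the frame of fixture between -0.118 and 0.118 m and z of tube_d_mid in the frame of fixture between 0.029 and 0.0365 m and z of tube_d_red in the frame of fixture between 0.029 and 0.0365 m and y of tube_d_mid in the frame of fixture between -0.006 and 0.006 m and y of tube_d_red in the frame of fixture between 0.038 and 0.052 m and x of tube_d_mid in the frame of fixture between -0.118 and 0.118 m and z of tube_e_mid in the frame of fixture between 0.029 and 0.0365 m and z of tube_e_red in the frame of fixture between 0.029 and 0.0365 m and y of tube_e_mid in the frame of fixture between -0.006 and 0.006 m and y of tube_e_red in the frame of fixture between 0.038 and 0.052 m and x of tube_e_mid in the frame of fixture between -0.118 and 0.118 m and value of joint hold_down above 1.2 rad), for 0.3 s.
3. the hold-down lever is lowered fully (value of joint hold_down below 0.06 rad), for 0.2 s.
At the end, for the whole second after the job is handed in: every tube lies in a slot of the fixture, down on the slot floor (centre and red end 29 to 36.5 mm above the fixture's underside), centred along the slot within 6 mm, red end towards the red rail, at rest, and the hold-down lever is down (below 0.06 rad) (z of tube_a_mid in the frame of fixture between 0.029 and 0.0365 m and z of tube_a_red in the frame of fixture between 0.029 and 0.0365 m and y of tube_a_mid in the frame of fixture between -0.006 and 0.006 m and y of tube_a_red in the frame of fixture between 0.038 and 0.052 m and x of tube_a_mid in the frame of fixture between -0.118 and 0.118 m and z of tube_b_mid in the frame of fixture between 0.029 and 0.0365 m and z of tube_b_red in the frame of fixture between 0.029 and 0.0365 m and y of tube_b_mid in the frame of fixture between -0.006 and 0.006 m and y of tube_b_red in the frame of fixture between 0.038 and 0.052 m and x of tube_b_mid in the frame of fixture between -0.118 and 0.118 m and z of tube_c_mid in the frame of fixture between 0.029 and 0.0365 m and z of tube_c_red in the frame of fixture between 0.029 and 0.0365 m and y of tube_c_mid in the frame of fixture between -0.006 and 0.006 m and y of tube_c_red in the frame of fixture between 0.038 and 0.052 m and x of tube_c_mid in the frame of fixture between -0.118 and 0.118 m and z of tube_d_mid in the frame of fixture between 0.029 and 0.0365 m and z of tube_d_red in the frame of fixture between 0.029 and 0.0365 m and y of tube_d_mid in the frame of fixture between -0.006 and 0.006 m and y of tube_d_red in the frame of fixture between 0.038 and 0.052 m and x of tube_d_mid in the frame of fixture between -0.118 and 0.118 m and z of tube_e_mid in the frame of fixture between 0.029 and 0.0365 m and z of tube_e_red in the frame of fixture between 0.029 and 0.0365 m and y of tube_e_mid in the frame of fixture between -0.006 and 0.006 m and y of tube_e_red in the frame of fixture between 0.038 and 0.052 m and x of tube_e_mid in the frame of fixture between -0.118 and 0.118 m and linear speed of each of tube_a, tube_b, tube_c, tube_d, tube_e below 0.02 m/s and value of joint hold_down below 0.06 rad); the robot touches nothing.
It fails at once if the tube that already lay right is taken out or shifted by more than 15 mm (distance of tube_d_mid from where it was at the start of the episode above 0.015 m).
It fails at once if a bystander is moved by more than 30 mm (distance of any of nut_0, nut_1, screwdriver, weld_magnet from where it was at the start of the episode above 0.03 m).
Of tube_a, tube_b, tube_c, tube_d only 3 to 4 are there at a start; the rules pass over those that are not, and their reading is None.
At some moment in a run one of tube_e may be knocked a few centimetres aside while the robot is not near it.
Once in a run the grip may slacken for a moment while it holds something.
It also fails if it takes over 208 s, if anything falls off the work surface, if the arm or the gripper's body presses on something with over 40 N, if the wrist force passes 120 N, or if a joint passes its speed limit or range.

## Working session

There is one attempt and no reset: what is moved stays moved. The work goes in short steps, each a Python script; the robot and the scene stay as the last script left them, time stands still between calls to the robot, and variables do not carry over. Pictures are saved under pics/ and viewed, at most 14 in all, crops included, and the job is handed in when it is done.

```bash
ls; mkdir -p pics
python3 - <<'E'
from cell import env, fingers, monitor, vision, workorder
import cv2,json
for n in("scene","side"):
    cv2.imwrite(f"pics/{n}0.png",cv2.resize(vision.snapshot(n)[:,:,::-1],(800,500),interpolation=cv2.INTER_CUBIC))
    c=vision.camera_info(n);print(n,{k:(v if k!='T' else [[round(float(a),4) for a in r] for r in v]) for k,v in c.items()})
s=monitor.observe();print(s)
E
```

```text
pics
scene {'fx': 440.1148467902807, 'fy': 440.1148467902807, 'cx': 320.0255289420331, 'cy': 185.58982599708563, 'T': [[0.8493, -0.3957, 0.3495, 152.4288], [-0.5276, -0.6123, 0.5889, -475.1592], [-0.019, -0.6845, -0.7287, 904.8106], [0.0, 0.0, 0.0, 1.0]]}
side {'fx': 422.80879838366343, 'fy': 422.80879838366343, 'cx': 328.67569636408706, 'cy': 194.85248543861985, 'T': [[-0.9942, -0.0673, 0.0833, 434.7807], [-0.1056, 0.4868, -0.8671, 1252.8827], [0.0178, -0.8709, -0.4911, 692.9191], [0.0, 0.0, 0.0, 1.0]]}
{'t': 0.1, 'joint_positions': array([ 1.03858586e+00,  1.31079750e-01,  1.48914834e+00, -3.77820949e-05,
        1.52303405e+00, -8.53748361e-02]), 'dq': array([-0.00144435, -0.00076869, -0.00309913,  0.00029658, -0.00073421,
        0.00052199]), 'effort': array([ 1.27580752e-03, -5.61332273e+01, -4.93100488e+01,  7.72073376e-02,
        2.88315624e-02, -4.47305604e-05]), 'position': array([258.98392924, 540.65375586, 217.70798755]), 'ee_rot': array([ 2.21562807e-01,  9.75145746e-01, -8.00998966e-04, -2.35710573e-04]), 'ft_force': array([0.42988772, 0.0609876 , 0.11811312]), 'torque': array([-0.05956291, -0.01502695, -0.01594287]), 'finger_force': 0.0, 'opening': 0.999237427573189}
```

View pics/scene0.png

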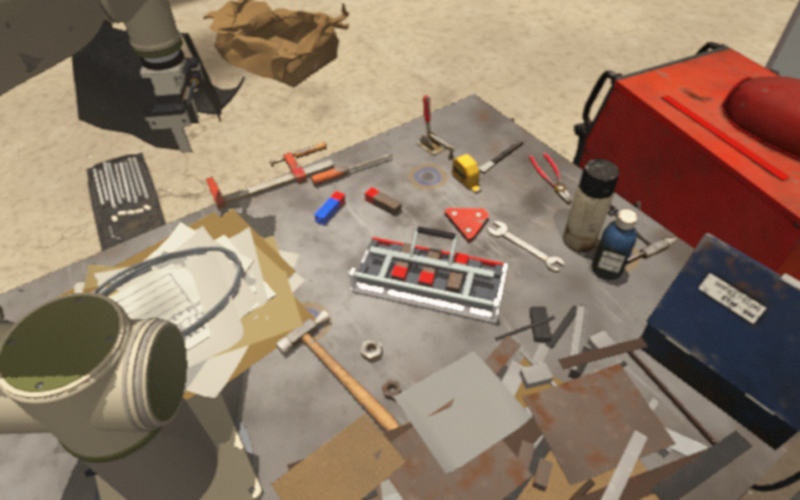

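View pics/side0.png

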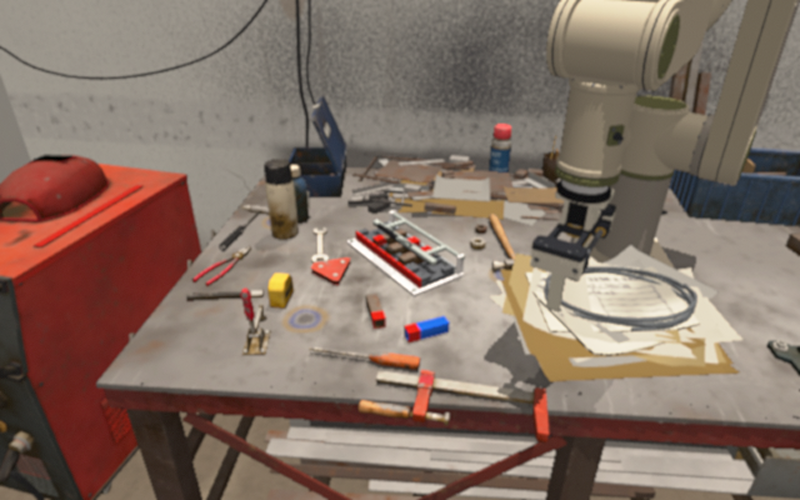

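The scene picture (800x500) shows the fixture at about (430,280), with its red rail on the far side. The bench tube is at (382,200), the blue look-alike at (330,207) and the magnet at (467,222). Next I'll compute positions and look with the wrist camera.

```bash
cat > h.py <<'E'
from cell import env, fingers, monitor, vision, workorder
import numpy as np, cv2
from scipy.spatial.transform import Rotation as R
def ray(ci,u,v,z):
    T=np.array(ci["T"]);d=T[:3,:3]@[(u-ci["cx"])/ci["fx"],(v-ci["cy"])/ci["fy"],1]
    return T[:3,3]+d*(z-T[2,3])/d[2]
def proj(ci,p):
    T=np.array(ci["T"]);q=T[:3,:3].T@(np.array(p)-T[:3,3])
    return np.array([ci["fx"]*q[0]/q[2]+ci["cx"],ci["fy"]*q[1]/q[2]+ci["cy"]])
def down(a):  # tool z down, tool y (closing line) at world angle a
    y=np.array([np.cos(a),np.sin(a),0]);z=np.array([0,0,-1.]);return R.from_matrix(np.c_[np.cross(y,z),y,z]).as_quat()
np.set_printoptions(precision=2,suppress=True)
E
python3 - <<'E'
from h import *
c=vision.camera_info("scene")
for n,u,v,z in[("fixFR",497,318,0),("fixFL",352,290,0),("tube",382,200,12),("blue",330,207,12),("fix",432,275,33),("magnet",467,222,8),("nut",372,350,8),("nut1",391,388,8)]: print(n,ray(c,u*.8,v*.8,z))
w=vision.camera_info("wrist");s=monitor.observe()
M=np.eye(4);M[:3,:3]=R.from_quat(s["ee_rot"]).as_matrix();M[:3,3]=s["position"]
print(np.linalg.inv(M)@np.array(w["T"]),w["fx"],w["cx"],w["cy"])
E
```

```text
fixFR [624.01 -43.66   0.  ]
fixFL [416.92 170.55   0.  ]
tube [599.52 357.29  12.  ]
blue [485.52 403.05  12.  ]
fix [561.9   92.82  33.  ]
magnet [726.58 193.47   8.  ]
nut [379.41  21.57   8.  ]
nut1 [369.56 -63.06   8.  ]
[[   0.     -0.95   -0.3    82.82]
 [   1.     -0.      0.      0.73]
 [  -0.     -0.3     0.95 -165.76]
 [   0.      0.      0.      1.  ]] 325.4556638565636 319.4769557008737 201.83848545880338
```

Run:
```python
from h import *
q=down(np.deg2rad(-46)); print(env.ik([594,128,230],q), env.ik([594,128,230],down(np.deg2rad(134))))
env.move_to([594,128,230],q);env.wait(.3)
ci=vision.camera_info("wrist");im=vision.snapshot("wrist")[:,:,::-1]
import pickle;pickle.dump((ci,im),open("w1.pkl","wb"));cv2.imwrite("pics/w1.png",cv2.resize(im,(800,500),interpolation=cv2.INTER_CUBIC))
print(monitor.observe()["t"],monitor.observe()["position"])
```

```text
[ 0.13  0.15  1.45 -0.    1.55  0.93] [ 0.13  0.15  1.45 -0.    1.55 -2.21]
2.375 [593.91 128.4  230.01]
```

View pics/w1.png

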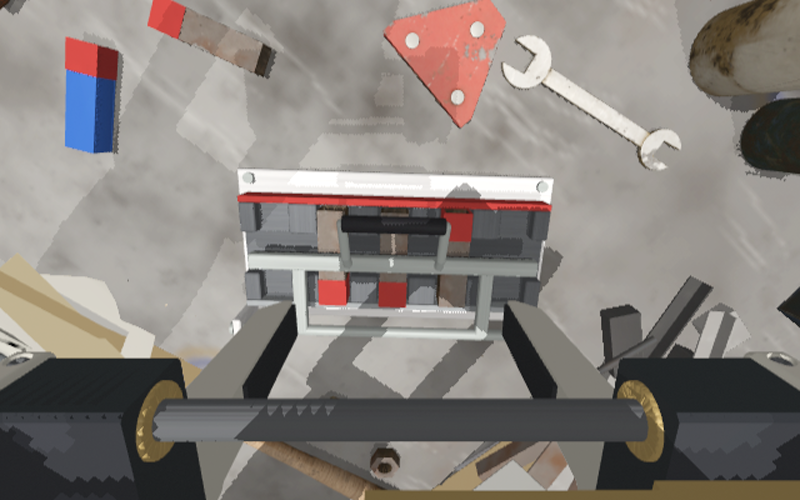

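The wrist view shows tubes in slots 2 and 3 with red at the grey rail (331,292 and 393,295), so both need flipping. Slot 4's tube is right, with red at (458,225), and slots 1 and 5 are empty. The bench tube is at about (210,38) with red at its upper left. I'll zoom in on the fixture and the bench tube.

Run:
```python
import pickle,cv2
ci,im=pickle.load(open("w1.pkl","rb"))
cv2.imwrite("pics/w1a.png",cv2.resize(im[130:280,180:455],None,fx=2.9,fy=2.9,interpolation=cv2.INTER_CUBIC)[:,:800])
cv2.imwrite("pics/w1b.png",cv2.resize(im[0:80,100:240],None,fx=5,fy=5,interpolation=cv2.INTER_CUBIC))
```

```text
(no output)
```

View pics/w1a.png

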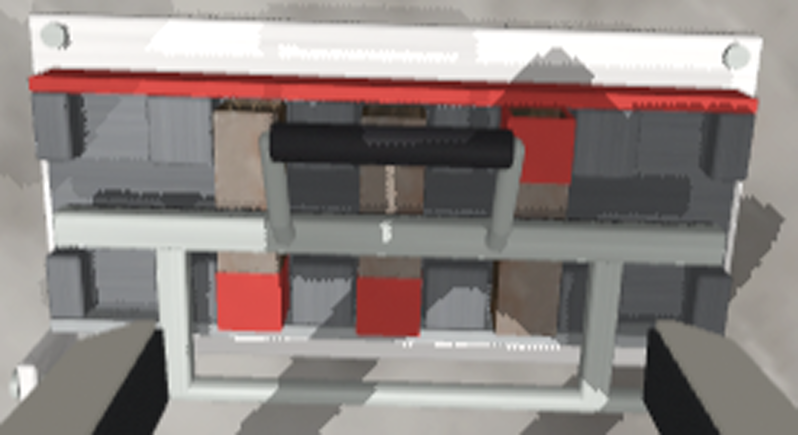

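View pics/w1b.png

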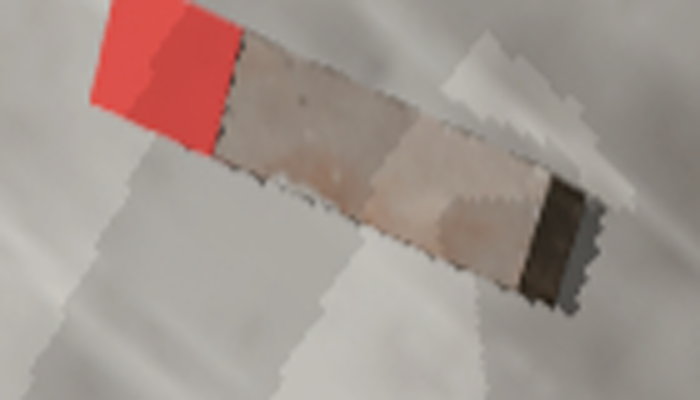

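Run:
```python
from h import *
import pickle
from scipy.optimize import least_squares
ci,im=pickle.load(open("w1.pkl","rb"))
A=[# px, py (crop), fx,fy,fz
(272,144,-40,45,92),(514,148,40,45,92),
(55,228,-128,0,53),(727,244,128,0,53),
(217,329,-68.5,-45,45),(283,330,-43.5,-45,45),(218,273,-68.5,-20,45),(285,273,-43.5,-20,45),
(358,334,-12.5,-45,45),(420,334,12.5,-45,45),(358,278,-12.5,-20,45),(420,278,12.5,-20,45),
(508,118,43.5,45,45),(575,118,68.5,45,45),(575,183,68.5,20,45),
(35,15,-150,75,6),(762,38,150,75,6)]
A=np.array(A,float)
def F(p,z=0):
    c,s=np.cos(p[2]),np.sin(p[2])
    return np.array([proj(ci,[p[0]+c*a-s*b,p[1]+s*a+c*b,h]) for a,b,h in A[:,2:]])
obs=A[:,:2]/2.9+[180,130]
r=least_squares(lambda p:(F(p)-obs).ravel(),[570,110,-.8],loss='soft_l1')
print(r.x,np.rad2deg(r.x[2]));print((F(r.x)-obs))
# bench tube: crop b, top face z=25
P=[np.array(ray(ci,100+u/5,v/5,25))[:2] for u,v in[(92,101),(212,155),(243,30),(548,172),(520,288)]]
print(np.array(P)); 
print('ends', [np.linalg.norm(P[i]-P[j]) for i,j in[(0,1),(0,4),(3,4),(1,2)]])
d=P[4]-P[0];u=-d/np.linalg.norm(d);mid=(P[3]+P[4])/2+u*45;print('mid',mid,'red dir deg',np.rad2deg(np.arctan2(u[1],u[0])))
```

```text
[566.35 109.01  -0.83] -47.45119204614615
[[-0.13 -0.73]
 [-0.04  0.06]
 [ 0.74 -0.26]
 [-1.    0.05]
 [ 1.15  0.36]
 [-0.33  0.54]
 [ 0.13 -0.2 ]
 [-1.28  0.34]
 [ 0.16 -0.19]
 [ 0.01  0.33]
 [ 0.42 -0.71]
 [ 0.69 -0.17]
 [ 0.51  0.39]
 [ 0.17  0.99]
 [-1.62  0.51]
 [-2.28 -0.22]
 [ 0.67 -1.31]]
[[568.18 388.51]
 [576.94 365.23]
 [600.08 373.87]
 [622.42 313.7 ]
 [601.02 304.23]]
ends [np.float64(24.87616842264177), np.float64(90.45818513324171), np.float64(23.40600545028703), np.float64(24.696576796263294)]
mid [595.38 350.89] red dir deg 111.29033216571044
```

Fixture at (566.4, 109.0), yaw −47.45°, with residuals around 1 px. The bench tube measures 90×25 mm as it should. The fully open fingers (93 mm inside, 128 mm over the backs) would land on neighbouring tubes at the 56 mm pitch, so I need to know what the fingers API offers.

```bash
cat >> h.py <<'E'
import os,json
F=np.array([566.35,109.01]);yaw=np.deg2rad(-47.45)
if os.path.exists("fix.json"): *F,yaw=json.load(open("fix.json"));F=np.array(F)
Rz=R.from_euler('z',yaw)
def W(p): return Rz.apply(p)+[*F,0]
def lever(th,t,b=12):
    an=np.arctan2(40,113)+th;g=np.array([0,-68+120*np.cos(an),52+120*np.sin(an)])
    z=np.array([0,np.sin(t),-np.cos(t)]);y=np.array([0,np.cos(t),np.sin(t)])
    return W(g+b*z),(Rz*R.from_matrix(np.c_[np.cross(y,z),y,z])).as_quat()
def st(m=""):
    s=monitor.observe();print(m,"t%.1f"%s["t"],s["position"],"open %.3f"%s["opening"],"ff %.1f"%s["finger_force"],"ft",s["ft_force"]);return s
def shot(n,name="wrist"):
    import pickle
    ci=vision.camera_info(name);im=vision.snapshot(name)[:,:,::-1];pickle.dump((ci,im),open(n+".pkl","wb"));cv2.imwrite(f"pics/{n}.png",cv2.resize(im,(800,500),interpolation=cv2.INTER_CUBIC));return ci,im
E
python3 - <<'E'
from h import *
env.move_to(*lever(0,0,-70));env.move_linear(lever(0,0)[0],speed=80);st("at grip")
fingers.grab();s=st("grab")
if s["opening"]>.08:
    for th in np.linspace(0,2.2,12)[1:]:
        p,q=lever(th,.6*th/2.2); env.move_linear(p,q,speed=130); 
        s=st("%.2f"%th)
        if abs(s["ft_force"]).max()>40: break
E
```

```text
at grip t4.9 [600.18 139.59  80.86] open 1.000 ff 0.0 ft [-0.16 -0.45  0.38]
grab t6.1 [598.83 138.86  79.93] open 0.145 ff 30.0 ft [-3.8  -3.25  4.27]
0.20 t6.5 [592.07 132.69 101.66] open 0.136 ff 30.0 ft [-1.17 -0.73 -1.86]
0.40 t6.8 [582.49 123.98 121.16] open 0.140 ff 30.0 ft [-0.69  1.19 -0.6 ]
0.60 t7.1 [570.44 112.94 137.66] open 0.139 ff 30.0 ft [0.89 5.15 1.54]
0.80 t7.5 [556.28  99.97 150.78] open 0.141 ff 30.0 ft [-0.35  8.28  5.07]
1.00 t7.8 [540.59  85.58 160.  ] open 0.139 ff 30.0 ft [-1.58 10.82 10.86]
1.20 t8.1 [523.4   69.44 163.54] open 0.138 ff 30.0 ft [-4.01  8.72 14.16]
1.40 t8.5 [505.76  53.21 161.88] open 0.140 ff 30.0 ft [-7.74  6.03 17.09]
1.60 t8.8 [488.62  37.13 155.06] open 0.144 ff 30.0 ft [-11.41   2.36  16.94]
1.80 t9.1 [472.44  22.57 143.08] open 0.139 ff 30.0 ft [-11.43  -0.36  12.38]
2.00 t9.5 [458.65  10.2  127.15] open 0.139 ff 30.0 ft [-4.34 -1.35  2.74]
2.20 t9.8 [447.92   0.98 109.04] open 0.142 ff 30.0 ft [ 3.89  3.76 -4.56]
```

Run:
```python
from h import *
fingers.gripper_open();st("rel");p,q=lever(2.2,.6,-80);env.move_linear(p,speed=120);st()
env.move_to(W([0,30,210]),down(yaw));env.wait(.4);st()
ci,im=shot("w2")
c=[proj(ci,W([x,y,33])) for x in(-155,155) for y in(-60,80)];print(c)
cv2.imwrite("pics/w2a.png",cv2.resize(im[90:270,165:475],None,fx=2.58,fy=2.58,interpolation=cv2.INTER_CUBIC))
```

```text
rel t11.1 [448.31   0.7  109.94] open 1.003 ff 0.0 ft [ 0.33 -0.82 -0.44]
 t12.0 [409.93 -34.17 185.26] open 0.997 ff 0.0 ft [ 0.63 -0.1   0.06]
 t14.6 [588.47 129.08 210.1 ] open 1.003 ff 0.0 ft [ 0.08 -0.21 -0.04]
[array([186.39, 257.17]), array([170.02, 135.08]), array([452.57, 257.22]), array([468.92, 135.07])]
```

View pics/w2a.png

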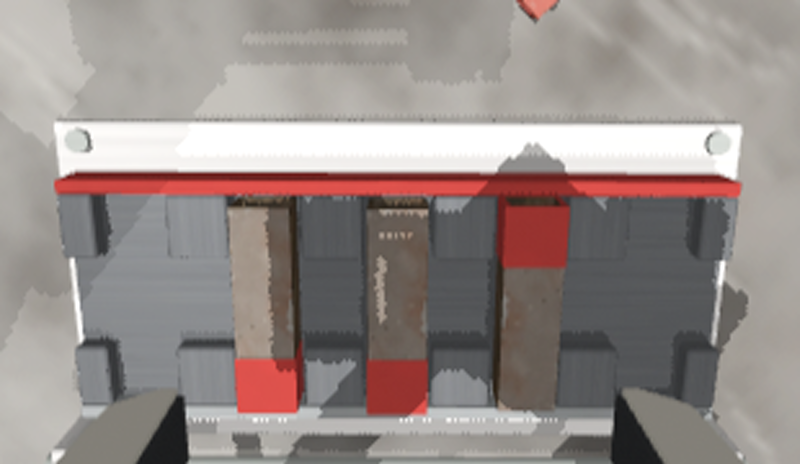

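Run:
```python
from h import *
import pickle
from scipy.optimize import least_squares
ci,im=pickle.load(open("w2.pkl","rb"))
A=[(u,257.5,x,20,33) for u,x in[(171,-97),(228,-71),(304,-41),(362,-15),(432,15),(493,41),(571,71),(627,97)]]
A+=[(57,193,-150,48,33),(740,195,150,48,33),(236,412,-68.5,-45,45),(300,411,-43.5,-45,45),(368,413,-12.5,-45,45),(428,413,12.5,-45,45),(500,205,43.5,45,45),(569,205,68.5,45,45),(569,267,68.5,20,45),(502,267,43.5,20,45),(56,122,-150,75,6),(741,125,150,75,6)]
A=np.array(A,float)
def Fm(p):
    c,s=np.cos(p[2]),np.sin(p[2])
    return np.array([proj(ci,[p[0]+c*a-s*b,p[1]+s*a+c*b,h]) for a,b,h in A[:,2:]])
obs=A[:,:2]/2.58+[165,90]
r=least_squares(lambda p:(Fm(p)-obs).ravel(),[*F,yaw],loss='soft_l1')
print(r.x,np.rad2deg(r.x[2]));print((Fm(r.x)-obs).T)
# in-slot x of tube tops
Ri=R.from_euler('z',-r.x[2])
for u,v in[(236,412),(300,411),(368,413),(428,413),(231,205),(293,205),(369,207),(428,207),(500,205),(569,205)]:
    print(Ri.apply(ray(ci,u/2.58+165,v/2.58+90,45)-[r.x[0],r.x[1],0]))
```

```text
[566.7  109.7   -0.83] -47.49503176096617
[[-0.97  0.76 -1.2   0.14  0.51  0.69 -2.04  0.09 -8.62  8.18  1.26 -1.13
   0.31 -0.52  2.5  -0.04 -1.48  0.81 -1.32  0.97]
 [ 0.38  0.4   0.43  0.45  0.47  0.49  0.51  0.53 -0.03 -0.58 -0.37  0.04
  -0.71 -0.69  0.52  0.54 -0.19 -0.21 -0.86 -1.81]]
[-69.93 -45.46  45.  ]
[-42.24 -44.95  45.  ]
[-12.86 -45.87  45.  ]
[ 13.09 -45.85  45.  ]
[-66.78  45.46  45.  ]
[-41.96  45.48  45.  ]
[-11.54  44.69  45.  ]
[12.09 44.71 45.  ]
[40.89 45.54 45.  ]
[68.51 45.57 45.  ]
```

```bash
echo '[566.45,109.15,-0.8285]'>fix.json
python3 - <<'E'
from h import *
q=down(yaw)
env.move_to(W([-84,0,110]),q)
for z in(60,40,24): 
    env.move_linear(W([-84,0,z]),speed=60); s=st(z)
    if abs(s["ft_force"]).max()>8: break
else:
    fingers.grab();st("grab")
    for x in(-78,-72,-66,-60):
        env.move_linear(W([x,0,24]),speed=40); s=st(x)
        if abs(s["ft_force"]).max()>60: break
    env.wait(.5);st()
E
```

```text
60 t16.2 [510.01 171.14  60.42] open 0.999 ff 0.0 ft [ 0.4   0.47 -0.49]
40 t16.7 [509.14 170.92  39.33] open 0.999 ff 0.0 ft [-0.21  0.42 -0.03]
24 t17.1 [509.11 170.92  23.34] open 1.004 ff 0.0 ft [0.17 0.05 0.28]
grab t18.1 [520.17 160.66  27.79] open 0.468 ff 29.4 ft [ 32.72 -51.33  -4.85]
-78 t18.4 [524.48 155.97  27.95] open 0.327 ff 29.4 ft [ 32.48 -50.77  -4.83]
-72 t18.7 [526.21 153.91  27.2 ] open 0.278 ff 29.4 ft [ 25.79 -39.2   -3.34]
-66 t19.0 [526.44 153.49  26.15] open 0.276 ff 29.5 ft [ 11.25 -20.84   2.11]
-60 t19.3 [527.51 152.54  25.41] open 0.270 ff 29.7 ft [ 0.75 -5.22  6.31]
 t19.8 [527.45 152.76  25.41] open 0.270 ff 29.7 ft [ 0.97 -4.03  5.17]
```

```bash
cat >> h.py <<'E'
def inv(p): return Rz.inv().apply(np.array(p)-[*F,0])
def lower(x,y,z0,z1,lim=12,step=4,v=40):
    """descend at fixture x,y; returns state; stops on contact"""
    for z in np.arange(z0,z1-.01,-step):
        env.move_linear(W([x,y,z]),speed=v);s=monitor.observe()
        if abs(s["ft_force"]-lower.f0).max()>lim: break
    print("lower",x,y,"stop cmd z %.1f"%z,inv(s["position"]),"d",s["ft_force"]-lower.f0,"open %.3f"%s["opening"],"t%.1f"%s["t"]);return z
E
python3 - <<'E'
from h import *
print(inv(monitor.observe()["position"]))
env.move_linear(W([-58,0,60]),speed=60);s=st();print(inv(s["position"]))
env.move_linear(W([-58,0,125]),speed=150);st("up")
env.move_to(W([-112,0,125]),down(yaw+np.pi));env.wait(.3);s=st("flipped");print(s["joint_positions"])
shot("w3")
lower.f0=s["ft_force"]
env.move_linear(W([-112,0,60]),speed=120)
lower(-112,0,44,25.5,step=3)
E
```

```text
[-58.5    0.74  25.41]
 t20.6 [527.05 151.94  59.89] open 0.271 ff 29.6 ft [ 0.04  0.83 -0.98]
[-58.16  -0.11  59.89]
up t21.2 [526.88 151.84 124.27] open 0.271 ff 29.6 ft [ 0.35 -0.45 -2.49]
flipped t24.1 [490.77 191.71 125.04] open 0.270 ff 29.6 ft [-0.17  0.27 -0.  ]
[ 0.28 -0.    1.8   0.    1.34 -2.04]
lower -112 0 stop cmd z 26.0 [-112.1    -0.23   25.69] d [-0.25  0.   -1.95] open 0.268 t26.8
```

View pics/w3.png

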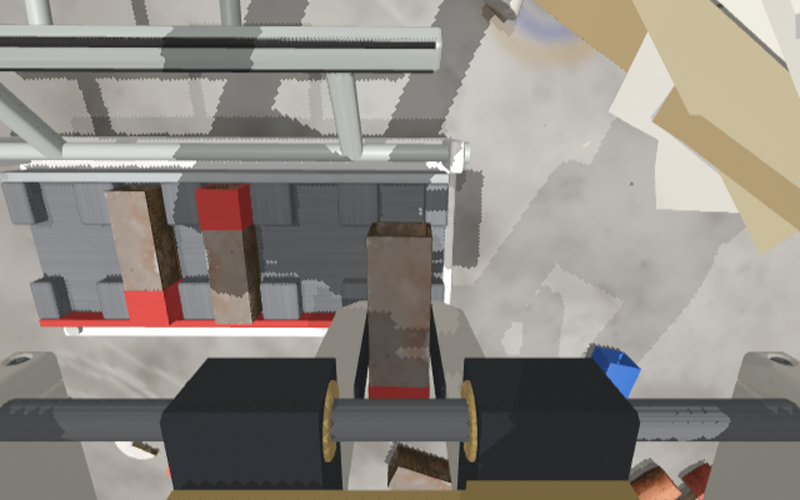

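The tube is held with its red end towards the red rail (400,392), and it went down to the floor without contact. Release it and pick tube 3 the same way.

Run:
```python
from h import *
fingers.gripper_open();st("rel");lower.f0=monitor.observe()["ft_force"]
env.move_linear(W([-112,0,100]),speed=120)
env.move_linear(W([-28,0,100]),speed=150);env.move_linear(W([-28,0,55]),speed=120)
z=lower(-28,0,51,24,step=9,lim=8)
if z<25:
    fingers.grab();st("grab")
    for x in(-22,-16,-10,-4,-2.5):
        env.move_linear(W([x,0,24]),speed=40); s=monitor.observe()
        if abs(s["ft_force"]).max()>75: break
    env.wait(.3);s=st(x);print(inv(s["position"]))
    if .24<s["opening"]<.3:
        env.move_linear(W([-2.5,0,60]),speed=60);s=st();print(inv(s["position"]))
        env.move_linear(W([-2.5,0,125]),speed=150);st("up")
        env.move_to(W([-56,0,125]),down(yaw));env.wait(.3);s=st("flipped");shot("w4")
```

```text
rel t28.0 [490.76 191.68  26.01] open 0.997 ff 0.0 ft [-0.45 -0.68  0.06]
lower -28 0 stop cmd z 24.0 [-28.22  -0.36  23.51] d [0.76 0.44 0.26] open 0.999 t31.4
grab t32.4 [558.92 118.43  28.96] open 0.441 ff 29.1 ft [ 31.41 -51.85  -2.31]
-2.5 t34.2 [565.65 110.85  25.27] open 0.266 ff 29.7 ft [-0.88 -1.45  5.81]
[-1.79  0.56 25.27]
 t34.9 [564.63 111.    59.9 ] open 0.270 ff 29.6 ft [-0.46  0.44 -1.86]
[-2.59 -0.09 59.9 ]
up t35.5 [564.41 110.97 124.26] open 0.270 ff 29.6 ft [-0.65 -0.28 -1.2 ]
flipped t38.5 [528.63 150.41 125.04] open 0.268 ff 29.6 ft [-0.43  0.04 -1.14]
```

View pics/w4.png

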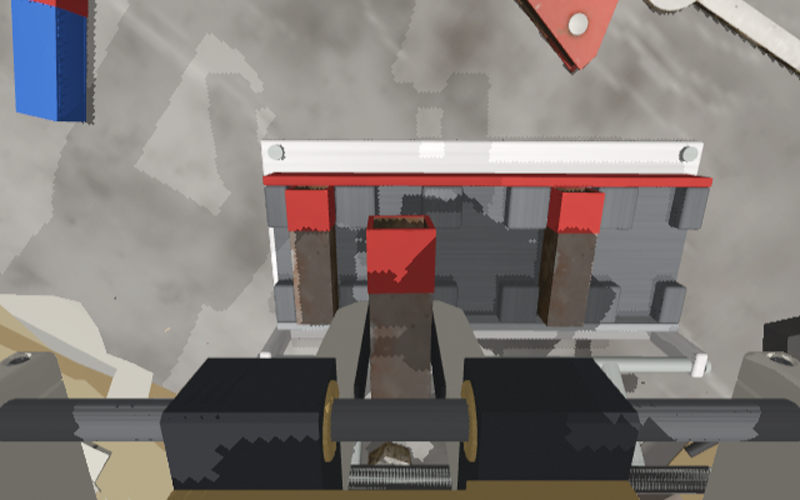

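Tube B shows its red end towards the red rail at (400,255). The tubes in slots 1 and 4 are seated right. Next I insert into slot 2, open, and slide the hand +28 mm as the fingers open.

Run:
```python
from h import *
lower.f0=monitor.observe()["ft_force"]
env.move_linear(W([-56,0,60]),speed=120)
z=lower(-56,0,44,25.5,step=3)
if z<27:
    fingers.gripper_open();s=st("open");print(inv(s["position"]))
    for x in(-49,-42,-35,-28): env.move_linear(W([x,0,26]),speed=40);s=st(x)
    env.wait(.3);s=st();print(inv(s["position"]))
    if s["opening"]>.97 and abs(s["ft_force"]).max()<8:
        env.move_linear(W([-28,0,125]),speed=80)
        env.move_to([640,335,215],down(yaw));env.wait(.3);s=st();shot("w5")
```

```text
lower -56 0 stop cmd z 26.0 [-56.14  -0.21  25.71] d [-0.52 -0.1   0.1 ] open 0.269 t41.3
open t42.5 [537.07 142.07  31.21] open 0.992 ff 22.6 ft [ 16.59 -43.16  15.98]
[-44.12   0.6   31.21]
-49 t42.8 [537.77 140.87  28.63] open 0.997 ff 11.4 ft [  8.47 -22.1    8.11]
-42 t43.1 [538.56 139.83  26.28] open 0.997 ff 2.4 ft [ 2.39 -4.74  1.93]
-35 t43.5 [542.39 135.16  25.6 ] open 0.999 ff 0.0 ft [-0.2   0.31  0.34]
-28 t43.8 [547.65 129.64  25.96] open 1.001 ff 0.0 ft [-0.06 -0.18  0.2 ]
 t44.1 [547.44 129.84  25.97] open 1.002 ff 0.0 ft [ 0.09 -0.64 -0.38]
[-28.1   -0.02  25.97]
 t46.7 [640.03 333.94 214.94] open 1.002 ff 0.0 ft [-0.12  0.25 -0.58]
```

View pics/w5.png

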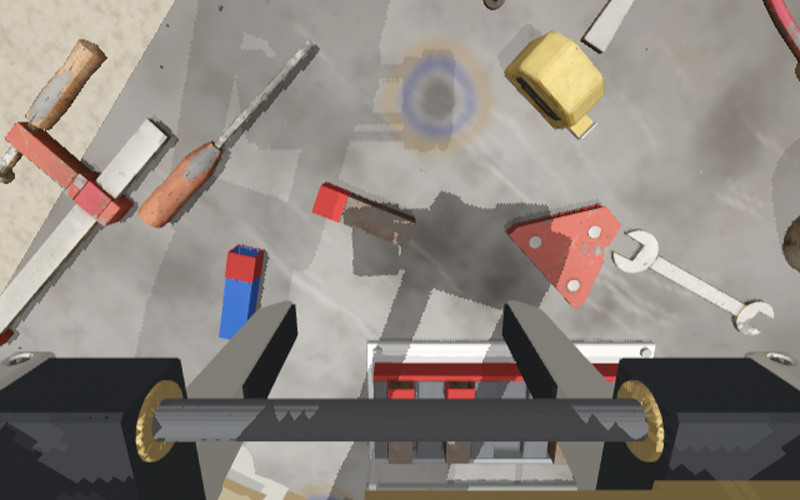

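The bench tube lies with its red end at (321,198) and its far end at about (408,233). I'll locate it again and compare with the first fix.

Run:
```python
from h import *
import pickle
ci,im=pickle.load(open("w5.pkl","rb"))
cv2.imwrite("pics/w5a.png",cv2.resize(im[135:210,240:345],None,fx=7,fy=7,interpolation=cv2.INTER_CUBIC))
u=np.deg2rad(111.29);u=np.array([np.cos(u),np.sin(u)]);n=np.array([-u[1],u[0]]);m=np.array([595.38,350.89])
for a,b in[(45,12.5),(45,-12.5),(20,12.5),(20,-12.5),(-45,-12.5),(-45,12.5)]: print((proj(ci,[*(m+a*u+b*n),25])-[240,135])*7)
```

```text
[  7.82 411.38]
[ 54.07 270.51]
[154.37 464.6 ]
[203.07 325.76]
[580.48 465.7 ]
[525.78 599.45]
```

View pics/w5a.png

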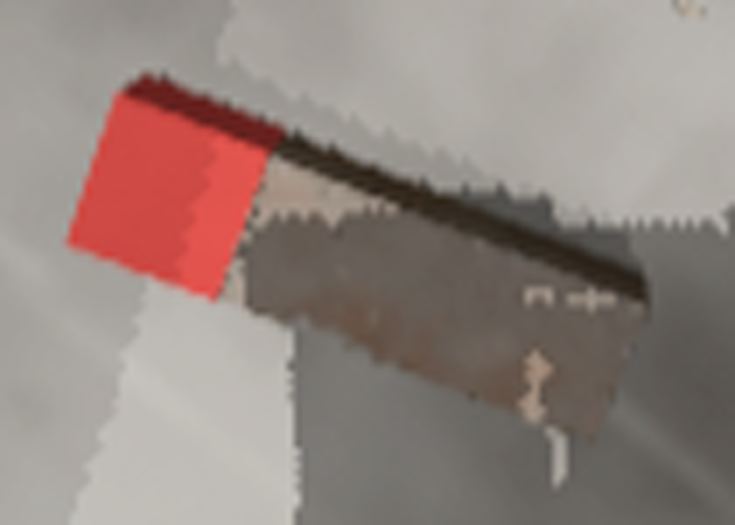

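It was knocked by about 35 mm, so I use the new corners and pick now.

Run:
```python
from h import *
import pickle
ci,im=pickle.load(open("w5.pkl","rb"))
P=np.array([ray(ci,240+a/7,135+b/7,25)[:2] for a,b in[(68,243),(119,93),(590,438),(645,303)]])
u=(P[0]+P[1]-P[2]-P[3])/2;mid=P.mean(0);L=np.linalg.norm(u);wid=np.linalg.norm(P[0]-P[1]);ang=np.arctan2(u[1],u[0])
print(P,mid,L,wid,np.rad2deg(ang))
assert abs(L-90)<5 and abs(wid-25)<3
q=down(ang-np.pi/2);f0=monitor.observe()["ft_force"]
env.move_to([*mid,80],q);env.move_linear([*mid,30],speed=100);env.move_linear([*mid,6],speed=40);s=st("down")
if abs(s["ft_force"]-f0).max()<10:
    fingers.grab();s=st("grab")
    env.move_linear([*mid,125],speed=100);s=st("up")
    env.move_to(W([112,0,125]),down(yaw));env.wait(.3);st("over");shot("w6")
```

```text
[[595.66 398.52]
 [619.52 407.56]
 [627.89 315.56]
 [650.36 324.34]] [623.36 361.49] 88.8720834693673 25.520063269285398 110.78147373487744
down t49.2 [623.44 361.54   6.04] open 1.002 ff 0.0 ft [-0.62 -0.41 -0.25]
grab t50.3 [623.28 361.5    5.96] open 0.271 ff 30.0 ft [-0.62 -0.37  0.05]
up t51.6 [622.77 361.17 123.71] open 0.265 ff 30.0 ft [-0.46  0.09 -0.85]
over t53.2 [642.22  27.56 124.93] open 0.266 ff 30.0 ft [-0.93  0.11 -0.41]
```

View pics/w6.png

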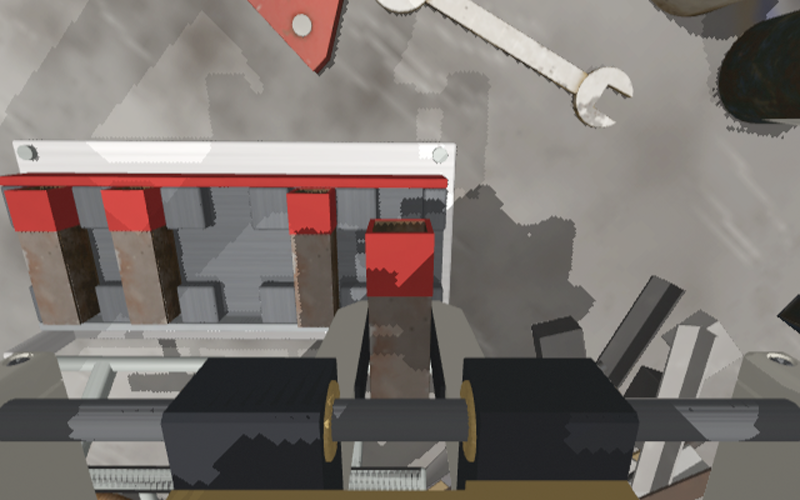

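Tube E is held with its red end the right way, and the tubes in slots 1, 2 and 4 are seated. The near edge of its top face sits about 4 px lower than B's did in w4, so I check its y offset in the hand before lowering.

Run:
```python
from h import *
import pickle
ci,im=pickle.load(open("w6.pkl","rb"))
s=monitor.observe();p=inv(s["position"])
ys=[(y,proj(ci,W([112,p[1]+y,p[2]+19]))[1]*1.25) for y in(41,43,45,47)];print(ys)
dy=np.interp(-233,[-v for _,v in ys],[y for y,_ in ys])-45;print("dy",dy)
lower.f0=s["ft_force"];y0=-dy
env.move_linear(W([112,y0,60]),speed=120)
z=lower(112,y0,44,26,step=3)
```

```text
[(41, np.float64(246.2061101978503)), (43, np.float64(241.08211468450517)), (45, np.float64(235.91807771736734)), (47, np.float64(230.71352809954985))]
dy 1.1213564790995392
lower 112 -1.1213564790995392 stop cmd z 26.0 [112.03  -1.09  25.97] d [ 1.2  -0.53 -0.77] open 0.266 t56.0
```

Run:
```python
from h import *
y0=-1.1
env.move_linear(W([117,y0,26]),speed=20);st("pre")
fingers.gripper_open();s=st("open");print(inv(s["position"]))
for x in(122,128,134,140): env.move_linear(W([x,y0,26]),speed=40)
env.wait(.3);s=st();print(inv(s["position"]))
if s["opening"]>.97 and abs(s["ft_force"]).max()<8:
    env.move_linear(W([140,y0,125]),speed=80)
    env.move_to(W([0,30,230]),down(yaw));env.wait(.3);s=st();ci,im=shot("w7")
    cv2.imwrite("pics/w7a.png",cv2.resize(im[90:270,165:475],None,fx=2.58,fy=2.58,interpolation=cv2.INTER_CUBIC))
```

```text
pre t56.4 [642.63  24.57  25.97] open 0.268 ff 30.0 ft [-10.77  10.87   9.72]
open t57.6 [650.12  16.63  30.07] open 0.995 ff 11.6 ft [ 10.54 -21.03   6.21]
[124.74  -0.89  30.07]
 t59.1 [660.2    5.31  25.97] open 1.002 ff 0.0 ft [-0.32 -0.77 -0.76]
[139.89  -1.11  25.97]
 t61.5 [588.49 128.34 228.59] open 1.000 ff 0.0 ft [ 0.73 -0.2   0.69]
```

View pics/w7a.png

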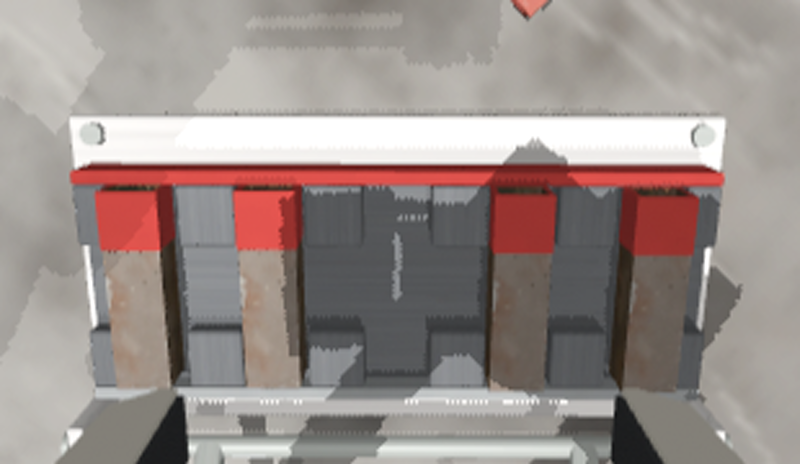

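All four tubes (slots 1, 2, 4, 5) lie seated with red at the red rail (v≈195 at each). Next I lower the lever.

Run:
```python
from h import *
env.move_to(*lever(2.3,.6,-80));env.move_linear(lever(2.3,.6)[0],speed=80);st("at grip")
fingers.grab();s=st("grab")
if .1<s["opening"]<.2:
    for th in np.r_[np.linspace(2.3,.1,12)[1:],0]:
        p,q=lever(th,.6*th/2.3); env.move_linear(p,q,speed=120)
        s=st("%.2f"%th)
        if abs(s["ft_force"]).max()>45: break
```

```text
at grip t65.0 [444.    -3.66 100.21] open 0.999 ff 0.0 ft [ 0.5   0.06 -0.02]
grab t66.2 [443.76  -3.44  99.75] open 0.140 ff 30.0 ft [-0.33 -0.77  0.24]
2.10 t66.6 [453.68   5.48 120.07] open 0.143 ff 30.1 ft [-8.27 -3.59  6.78]
1.90 t66.9 [466.15  16.74 136.43] open 0.143 ff 30.0 ft [-7.56 -4.73  7.84]
1.70 t67.3 [480.99  29.79 148.99] open 0.143 ff 30.0 ft [-0.73 -3.02  5.1 ]
1.50 t67.6 [497.    44.06 157.03] open 0.143 ff 30.0 ft [ 1.26 -3.86  4.07]
1.30 t68.0 [514.    59.4  160.56] open 0.136 ff 30.0 ft [ 4.28 -4.71  3.42]
1.10 t68.3 [531.18  75.05 159.3 ] open 0.145 ff 30.0 ft [ 4.41 -4.76  1.07]
0.90 t68.6 [547.9   90.22 153.54] open 0.144 ff 30.0 ft [ 4.61 -6.45  1.58]
0.70 t69.0 [563.29 104.46 142.99] open 0.142 ff 30.0 ft [ 5.23 -5.91 -0.3 ]
0.50 t69.3 [577.07 116.95 128.69] open 0.141 ff 30.0 ft [ 5.26 -6.11  0.49]
0.30 t69.7 [588.49 127.32 110.8 ] open 0.140 ff 30.0 ft [ 4.93 -5.4   0.68]
0.10 t70.0 [597.   135.25  90.06] open 0.137 ff 30.0 ft [ 5.38 -5.61 -0.66]
0.00 t70.3 [599.12 138.47  78.83] open 0.141 ff 29.9 ft [ 1.97 -3.89 -1.11]
```

Run:
```python
from h import *
env.move_linear(lever(-.02,0)[0],speed=40);st("press")
fingers.gripper_open();st()
env.move_linear(lever(0,0,-80)[0],speed=80);env.move_to(W([0,30,230]),down(yaw));env.wait(.5);st();ci,im=shot("w8")
cv2.imwrite("pics/w8a.png",cv2.resize(im[90:270,165:475],None,fx=2.58,fy=2.58,interpolation=cv2.INTER_CUBIC))
print([(proj(ci,W([x,45,92]))-[165,90])*2.58 for x in(-40,40)])
```

```text
press t70.5 [599.39 138.38  78.53] open 0.141 ff 30.0 ft [-4.97 -8.53 10.95]
 t71.8 [600.28 140.18  77.77] open 1.004 ff 0.0 ft [ 0.21  0.1  -0.02]
 t75.1 [588.56 129.43 229.98] open 0.999 ff 0.0 ft [-0.58 -0.61 -0.48]
[array([290.7 , 223.27]), array([507.  , 223.36])]
```

View pics/w8a.png

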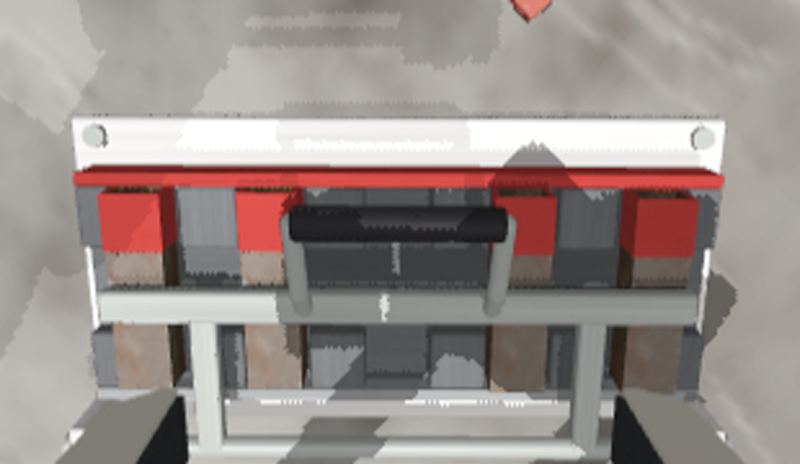

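The lever is down: the grip bar runs from (290,223) to (507,223), where it was predicted for 0 rad. All four tubes lie under the cross bar with red at the red rail, so I hand in.

```bash
python3 -c "
from h import *
print(workorder.finish_job())"
```

```text
the job is handed in; nothing more can be done
None
```

The job is handed in: in the last picture all four tubes are down in slots 1, 2, 4 and 5 with their red ends at the red rail and the hold-down lever fully lowered, but no verdict came back.

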